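# Pin and press the embossing jig shut

### The job

Close the lid of the embossing jig, take the orange-knobbed register pin from its wooden stand and put it down through the hole in the lid into the hole of the base. Press the pin down until its collar bears on the lid and the jig is fully shut against its spring, and finish like that: do not let go, keep pressing the pin down so that the jig stays shut. Leave the cup, the tin and the brush where they are.

Things in the scene. Friction and masses are not known exactly. Their poses are not given: they have to be found in the camera images.
- jig: Clamshell embossing jig, fixed to the bench. Wooden base 165 x 130 x 45 mm (x, y, z); origin on the bench under the base, z up; its x axis runs from the hinge (on the robot's side, at x = -70 mm) to the free edge and the pin hole (at x = +60 mm). A brass die and, at x = +30 mm, a brass spring plunger stand on its top face
- lid (a joint): Angle of the aluminium lid, rad: 0 = fully shut on the base, grows as the free edge rises, 1.57 = upright. The lid is a plate 146 mm (hinge to free edge) x 120 mm wide x 12 mm thick, 0.2 kg; hinge friction (0.18 N m) keeps it where it is left. Below 0.06 the spring plunger pushes it back up to 0.06 (free edge about 9 mm up) as soon as it is let go; holding it shut takes about 7 N at the pin hole. Push the lid's outer face over and down from the robot's side to close it
- lid_hinge (a point): Point on the hinge axis, midway across the lid, 51 mm above the bench, at half the lid's thickness (lid's outer face is 6 mm from it). The axis runs along the jig's y. The point turns with the lid: its x axis points along the lid to the free edge, z is the normal of its outer face
- lid_hole (a point): Centre of the mouth of the lid's round through hole, diameter 15 mm, on the lid's outer (top) face, 130 mm from the hinge axis and 20 mm in from the free edge; it moves with the lid. 57 mm above the bench with the lid shut, 65 mm with it at 0.06
- lid_edge (a point): Middle of the lid's free edge on its outer (top) face (red stripe), 150 mm from the hinge axis
- base_hole (a point): Centre of the mouth of the base's hole, diameter 15 mm, right through the 45 mm base, vertical; 45 mm above the bench. The lid's hole lies over it when the lid is down
- pin_knob (a point): Centre of the register pin's orange knob (cylinder, diameter 25 mm, 45 mm tall): the place to grip. Below the knob: a brass collar of diameter 28 mm, 5 mm thick, whose underside is 27.5 mm below this point; then a steel shank of diameter 12 mm, 40 mm long, with a tapered nose. z runs up along the pin. 0.09 kg. It stands upright in the stand, collar resting on the top
- pin_tip (a point): Centre of the lower end of the pin's shank, 40 mm below the collar's underside, 67.5 mm below pin_knob
- stand: Dark wooden block 80 x 60 x 48 mm, fixed to the bench, with one 15 mm through hole in its middle that holds the pin; origin under its centre. Left or right of the jig, with the cup on the other side
- cup: Terracotta-coloured cup, diameter 84 mm, height 90 mm, origin at the centre of its underside. Bystander
- tin: Flat steel tin, diameter 64 mm, height 30 mm, origin at the centre of its underside. Bystander
- brush: Brush lying bristles down, 50 x 140 x 54 mm (x, y, z), to the right of the jig; origin at the centre of its underside. Bystander
There are look-alikes about, which are no part of the job. Of the things shaped like the jig, the wooden one is meant. What is shaped like the part that bears pin_knob but turquoise is not meant.

How it is judged:
By the outcome, as a careful person would: the job done as asked, in the order asked, and still so for the second after the job is handed in, while the arm keeps its last pose, push and grip.
It also fails if it takes over 64 s, if anything falls off the work surface, if the arm or the gripper's body presses on something with over 40 N, if the wrist force passes 120 N, or if a joint passes its speed limit or range.

### The arm

A 7-joint arm with a two-finger parallel gripper is mounted at the origin on the work surface. World frame = base frame: x ahead of the robot, y to its left, z up, the work surface at z = 0. Lengths are in m, angles in rad, forces in N, time in s.
With the tool pointing down it reaches from about 0.375 to 0.925 m from the base axis. Payload 3.1 kg.
Tool frame: the origin (TCP) lies between the finger pads; the fingertips stand 19 mm ahead of it and the grasp point (between the pads) is the TCP; z points along the fingers, y is the direction in which the jaws open and shut (so a half turn about z gives the same grasp; the last joint's range is limited). The gripper opens to 85 mm and grips with 20 to 120 N. Pads are 22 mm wide; open, the fingers measure 114 mm over their backs; the gripper's body (76 mm by 85 mm) begins 54 mm behind the grasp point. The pads swing forward as they close: fully open they stand 13 mm farther back than shut.
Start: joints at [-1.28, 0.383, 0.044, 1.598, -0.018, 1.161, -0.05], TCP at [0.246, 0.601, 0.25] pointing down, gripper open.
Joint ranges: [-2.61, 2.61], [-0.41, 2.15], [-1.48, 1.57], [0, 2.5], [-1.57, 4.71], [0.05, 1.97], [-2.85, 2.85]. Speed limits (rad/s): [2.79, 2.79, 3.14, 3.14, 3.14, 3.14, 3.14].

### API

Orientations are given as a unit quaternion [x, y, z, w].
In Python, from bench import move_ptp, movel, move_j, move_gripper, pause, inverse_kinematics, read_camera, camera_params, MotionError, sign_off, look_for, tip_of, read_time_s, read_qpos, read_joint_vel, read_effort, read_eef_pos, read_tcp_rot, read_ft_force, read_ft_torque, read_finger_gap gives the robot as it stands. Calls block until the motion is done:
- move_ptp(position, orientation): joint-space move of the TCP to a pose.
- movel(position, orientation=None, speed=0.15): straight line of the TCP; orientation=None keeps the orientation; speed is the mean speed in m/s.
- move_j(angles): joint-space move.
- move_gripper(opening, effort=None): finger opening in m; effort is the grip in N (None keeps the last); returns when the fingers have stopped.
- pause(seconds).
- inverse_kinematics(position, orientation): joint angles nearest the present ones, or None.
- read_camera(name): name is "side" or "top" or "wrist"; returns the picture (480x640x3 uint8, red, green, blue); there is no depth.
- camera_params(name): a dict with "K" (3x3 intrinsics, pixels), "dist_coeffs" ([k1, k2, p1, p2, k3] as OpenCV has them; the pictures are not rectified), "camera_from_world" (4x4, takes a point from world to camera coordinates). Camera axes: x right, y down, z forward; pixel columns grow to the right and rows downward; lengths in m; the calibration is good to about 2 mm. A picture is of the moment at which its call begins: read the wrist's pose just before it. camera_params takes no time and is no camera call; for the wrist camera it gives the pose at the moment of the call.
A pose or a line that the arm cannot do raises MotionError and nothing moves.
- sign_off(): hands the job in, once; it reports no verdict.
Trained networks look in the newest picture that a camera, given by its name, has taken for a name from the list of things; names that differ only in an ending like _2 or _b are one class to them, and where a whole thing is asked for, a point or a joint stands for the part that bears it (a point fixed in the world has none). Each returns a list of dicts, best first, with "confidence" (0 to 1); they miss things now and then, are a little off and sometimes report something else, mostly with a low value. They report only what shows in the picture. A call takes as long as a camera call. They do not tell look-alikes from the thing itself.
- look_for(camera, name): "at" ([column, row] in pixels, amid what is visible of it).
- tip_of(camera, name): "at" ([column, row] in pixels: a listed point, or the origin of a listed thing).
Readings, each from a call of its own:
- read_time_s(): time.
- read_qpos(): joint angles.
- read_joint_vel(): joint speeds.
- read_effort(): joint torques, N m.
- read_eef_pos(): TCP position.
- read_tcp_rot(): TCP orientation.
- read_ft_force(): force on the tool from outside, world axes, zero at the start.
- read_ft_torque(): the same for the moment, N m.
- read_finger_gap(): finger opening in m.
Only numpy, scipy, OpenCV 4.12 (cv2) and the standard library are available. Lean on these libraries where they do the work, as an engineer would, in place of code of your own. Each camera call takes 0.05 s, during which the arm holds its last target.

## Working session

There is one attempt and no reset: what is moved stays moved. The work goes in short steps, each a Python script; the robot and the scene stay as the last script left them, time stands still between calls to the robot, and variables do not carry over. Pictures are saved under pics/ and viewed, and the job is handed in when it is done.

```bash
mkdir -p pics; ls; python3 - <<'E'
from bench import *
import cv2
for c in ["side","top","wrist"]:
    im=read_camera(c); cv2.imwrite(f"pics/{c}0.png",im[:,:,::-1])
    for n in ["jig","lid_hinge","lid_hole","lid_edge","base_hole","pin_knob","stand"]:
        print(c,n,[(round(d["confidence"],2),[round(float(v)) for v in d["at"]]) for d in tip_of(c,n)][:3])
print(read_time_s(), read_eef_pos(), read_tcp_rot(), read_ft_force())
for c in ["side","top"]: print(camera_params(c))
E
```

```text
pics
side jig [(0.65, [368, 269]), (0.65, [472, 252]), (0.59, [274, 463])]
side lid_hinge [(0.95, [347, 272]), (0.93, [235, 478]), (0.58, [461, 251])]
side lid_hole [(0.84, [495, 219]), (0.8, [296, 418]), (0.57, [354, 215])]
side lid_edge [(0.85, [359, 205]), (0.81, [500, 220]), (0.77, [307, 409])]
side base_hole [(0.97, [384, 241]), (0.85, [301, 421]), (0.66, [492, 225])]
side pin_knob [(0.56, [233, 206]), (0.55, [280, 191])]
side stand [(0.8, [282, 219])]
top jig [(0.93, [322, 214]), (0.89, [350, 121]), (0.56, [461, 374])]
top lid_hinge [(0.81, [365, 142]), (0.8, [336, 242]), (0.74, [479, 406])]
top lid_hole [(0.79, [456, 349]), (0.76, [335, 220]), (0.76, [340, 85])]
top lid_edge [(0.96, [454, 337]), (0.85, [344, 80]), (0.68, [335, 215])]
top base_hole [(0.67, [459, 349]), (0.6, [346, 89]), (0.6, [213, 250])]
top pin_knob [(0.72, [195, 292]), (0.62, [309, 185]), (0.45, [206, 245])]
top stand [(0.57, [215, 252])]
wrist jig []
wrist lid_hinge []
wrist lid_hole []
wrist lid_edge []
wrist base_hole []
wrist pin_knob []
wrist stand [(0.9, [159, 433])]
1.2 [0.24635186 0.60151466 0.250279
[... 441 characters left out ...]
      [-0.32895669, -0.55291309, -0.7655551 ,  0.2378937 ],
       [ 0.36551556,  0.67293705, -0.64308172,  1.08212624],
       [ 0.        ,  0.        ,  0.        ,  1.        ]])}
{'K': array([[532.49536379,   0.        , 316.13447146],
       [  0.        , 532.49536379, 242.30185109],
       [  0.        ,   0.        ,   1.        ]]), 'dist_coeffs': array([-0.11380267,  0.        ,  0.        ,  0.        ,  0.        ]), 'camera_from_world': array([[-0.02399488, -0.99967657,  0.00842597,  0.01104925],
       [-0.98475419,  0.02218248, -0.17253153,  0.48521815],
       [ 0.17228882, -0.01243738, -0.98496796,  1.15286103],
       [ 0.        ,  0.        ,  0.        ,  1.        ]])}
```

View pics/side0.png

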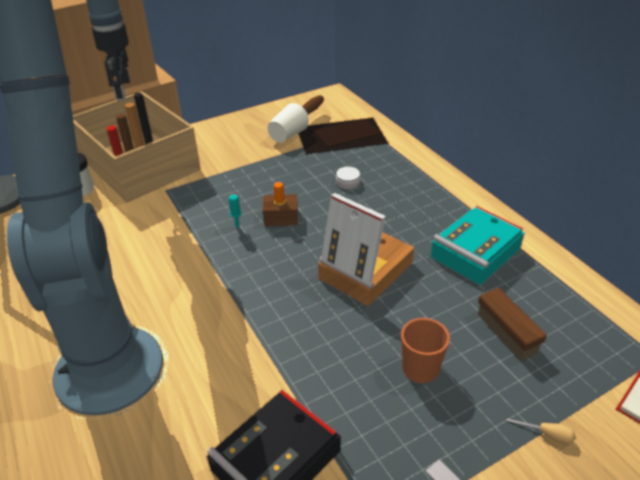

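View pics/top0.png

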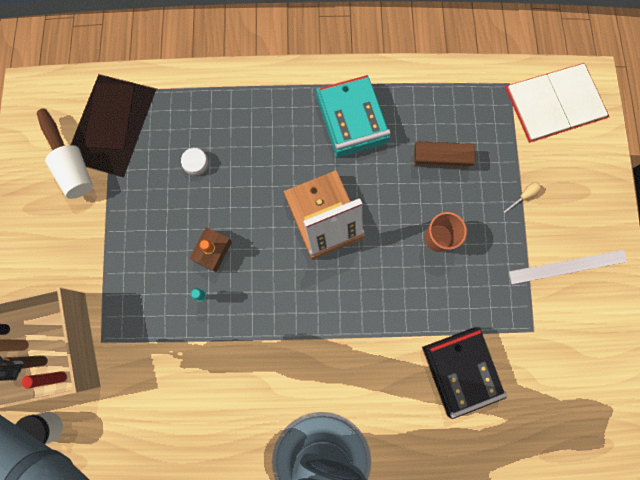

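View pics/wrist0.png

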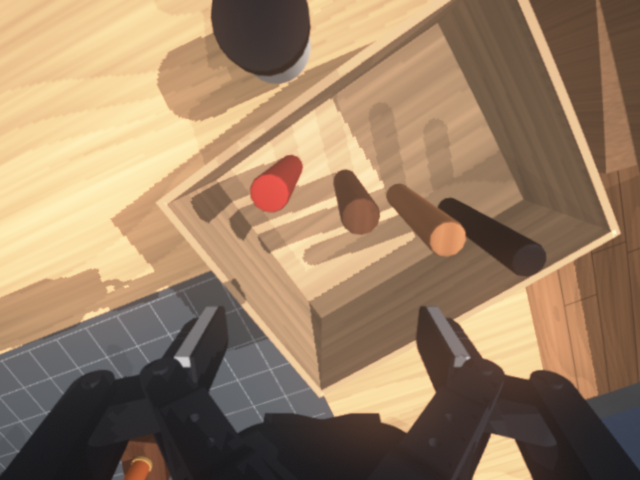

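The side view shows the wooden jig at about (365,250) with its lid near upright, and the orange pin in its stand at (280,195). In the top view the jig is at (325,215), the pin at (207,245) and the turquoise pin at (197,294). The wrist camera sees only the toolbox. I'll zoom in next.

```bash
python3 - <<'E'
import cv2,numpy as np
t=cv2.imread("pics/top0.png");s=cv2.imread("pics/side0.png")
a=cv2.resize(t[160:270,270:380],None,fx=5,fy=5,interpolation=cv2.INTER_CUBIC)
cv2.imwrite("pics/tz.png",a)
cv2.imwrite("pics/sz.png",cv2.resize(s[185:305,310:425],None,fx=5,fy=5,interpolation=cv2.INTER_CUBIC))
b=cv2.resize(t[220:310,180:250],None,fx=5,fy=5,interpolation=cv2.INTER_CUBIC)
c=cv2.resize(s[170:260,220:310],None,fx=5,fy=5,interpolation=cv2.INTER_CUBIC)
cv2.imwrite("pics/pz.png",np.hstack([b,c]))
E
```

```text
(no output)
```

View pics/tz.png

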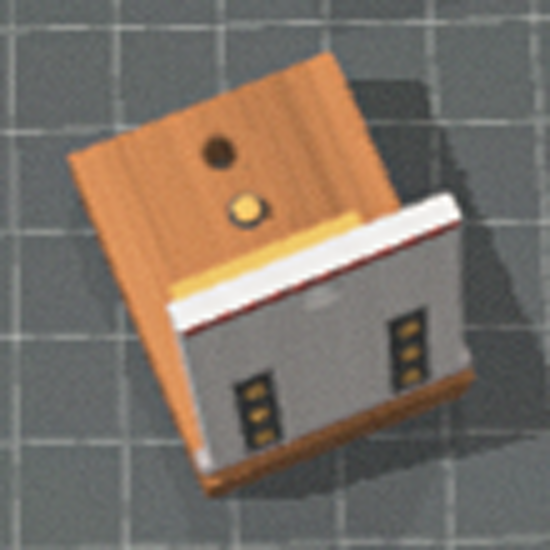

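View pics/sz.png

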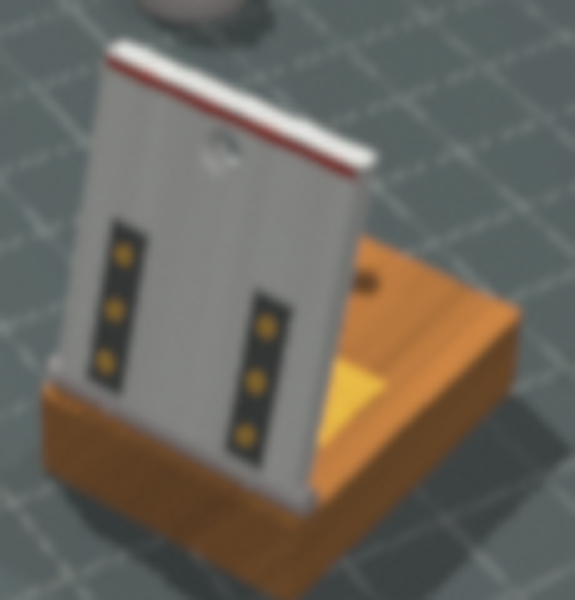

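View pics/pz.png

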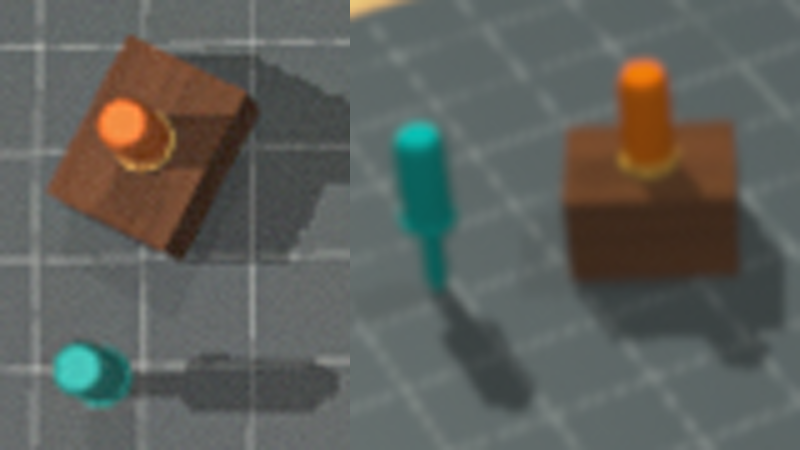

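```bash
cat > h.py <<'E'
import numpy as np,cv2
from scipy.spatial.transform import Rotation as R
def proj(cp,P):
    T=cp["camera_from_world"];return cv2.projectPoints(np.atleast_2d(np.asarray(P,float)),cv2.Rodrigues(T[:3,:3])[0],T[:3,3],cp["K"],cp["dist_coeffs"])[0][:,0]
def ray(cp,uv,z=None):
    T=cp["camera_from_world"];n=cv2.undistortPoints(np.array([[uv]],float),cp["K"],cp["dist_coeffs"])[0,0]
    d=T[:3,:3].T@np.array([n[0],n[1],1]);c=-T[:3,:3].T@T[:3,3]
    return c+d*(z-c[2])/d[2]
def lidpt(p,along,y,h): # p x,y,yaw,ang ; h over mid-plane
    x0,y0,ya,a=p
    X=-.07+along*np.cos(a)-h*np.sin(a);Z=.051+along*np.sin(a)+h*np.cos(a)
    return base(p,X,y,Z)
def base(p,X,Y,Z):
    c,s=np.cos(p[2]),np.sin(p[2]);return [p[0]+c*X-s*Y,p[1]+s*X+c*Y,Z]
E
python3 - <<'E'
from h import *
from bench import *
from scipy.optimize import least_squares
ct,cs=camera_params("top"),camera_params("side")
B=lambda *a:(base,a);L=lambda *a:(lidpt,a)
top=[((219,153),B(.06,0,.045)),((70,157),B(.0825,.065,.045)),((332,52),B(.0825,-.065,.045)),((210,495),B(-.0825,.065,0)),((474,378),B(-.0825,-.065,0)),
((187,330),L(.15,.06,.006)),((462,222),L(.15,-.06,.006)),((170,303),L(.15,.06,-.006)),((455,193),L(.15,-.06,-.006))]
side=[((366,283),B(.06,0,.045)),((520,315),B(.0825,-.065,.045)),((295,600),B(-.0825,-.065,0)),((43,390),B(-.0825,.065,.045)),((43,468),B(-.0825,.065,0)),((107,62),L(.15,.06,.006)),((357,177),L(.15,-.06,.006)),((221,152),L(.13,0,.006))]
O=[]
for l,off,c in((top,(270,160),ct),(side,(310,185),cs)):
    for uv,f in l: O.append((c,(np.array(uv)+.5)/5-.5+off,f))
res=lambda p:np.concatenate([proj(c,f[0](p,*f[1]))[0]-uv for c,uv,f in O])
r=least_squares(res,[.6,0,.2,1.4],loss="soft_l1");print(r.x);print(res(r.x).reshape(-1,2).round(1).tolist())
p=r.x
for n,f in dict(hinge=lidpt(p,0,0,0),edge=lidpt(p,.15,0,.006),basehole=base(p,.06,0,.045)).items():print(n,np.round(f,4))
# pin: knob top z=.048+.005+.045
for n,c,uv,off,sh in(("t",ct,(122,123),(180,220),0),("s",cs,(642,73),(220,170),350)):
    px=(np.array([uv[0]-sh,uv[1]])+.5)/5-.5+off; print("pin",n,ray(c,px,.098))
for uv in((132,37),(255,100),(48,190),(180,250)): print("stand",ray(ct,(np.array(uv)+.5)/5-.5+(180,220),.048))
for n,c in (("t",ct),):
  for nm,uv,z in(("turq",(78,370),.12),("tin",None,0)):
    if uv: print(nm,ray(c,(np.array(uv)+.5)/5-.5+(180,220),z))
  print("tin",ray(c,(194,161),.03),"cup",ray(c,(446,230),.09))
np.save("jig.npy",p)
E
```

```text
[ 0.55152681 -0.01959191  0.37299701  1.35376856]
[[0.4, -0.8], [0.0, 0.2], [0.1, 0.2], [-0.1, 1.6], [-1.4, 3.7], [-0.8, 1.2], [0.3, -0.1], [0.3, 1.5], [-0.7, 0.7], [0.7, -1.0], [1.2, -0.7], [0.1, 1.5], [0.0, 0.2], [0.5, 0.3], [0.2, -2.6], [1.3, -2.2], [0.8, 0.1]]
hinge [ 0.4863 -0.0451  0.051 ]
edge [ 0.511  -0.0355  0.1988]
basehole [0.6074 0.0023 0.045 ]
pin t [0.47685444 0.24085256 0.098     ]
pin s [0.474498  0.2389544 0.098    ]
stand [0.52486905 0.24691476 0.048     ]
stand [0.49476706 0.19110964 0.048     ]
stand [0.45604209 0.28391935 0.048     ]
stand [0.42785728 0.22436331 0.048     ]
turq [0.36952676 0.253759   0.12      ]
tin [0.68750249 0.28142677 0.03      ] cup [ 0.49782564 -0.28351031  0.09      ]
```

```bash
cat >> h.py <<'E'
def down(psi): return R.from_matrix(R.from_euler("z",psi).as_matrix()@np.diag([1,-1,-1])).as_quat()
E
python3 - <<'E'
from h import *
from bench import *
p=np.load("jig.npy");u=np.array([np.cos(p[2]),np.sin(p[2]),0])
def tcp(a,r=.105,back=.011,up=.019):
    return np.array(lidpt([*p[:3],a],r,0,.006))-u*back+[0,0,up]
for psi in(p[2],p[2]+np.pi,p[2]-np.pi):
    q=down(psi)
    s=tcp(1.354,back=.045)
    print(psi,s,inverse_kinematics(s,q),inverse_kinematics(s+[0,0,.1],q))
    print(inverse_kinematics(tcp(.03),q), inverse_kinematics([.476,.239,.2],q))
E
```

```text
0.37299700809177083 [ 0.46001035 -0.05540368  0.17383273] [-0.81165521  0.15807521  0.9140863   2.13782646 -0.1582281   0.91284429
 -1.00418041] [-0.87047502 -0.04979037  0.8955502   2.03421729  0.04278973  1.13886273
 -1.19125124]
[-0.59847464  0.54113059  0.67295955  1.93175587 -0.45297934  0.82363585
 -0.87747463] [-1.05200476  0.23808169  0.57790015  1.95179759 -0.15423561  0.99472055
 -1.60043061]
3.5145896616815637 [ 0.46001035 -0.05540368  0.17383273] [-0.6396792   0.13491224  0.72028753  2.13253616 -0.11256954  0.91046461
  2.08910896] [-0.72934121 -0.03627288  0.75791898  2.03044043  0.02746888  1.13764529
  1.96051062]
[-0.40789114  0.48328061  0.42999055  1.92327019 -0.27550826  0.79245021
  2.11758143] [-0.70461935  0.2159305   0.18134282  1.93644782 -0.04614183  0.99313587
  1.4416032 ]
-2.7685956454980225 [ 0.46001035 -0.05540368  0.17383273] [-0.6396792   0.13491224  0.72028753  2.13253616 -0.11256954  0.91046461
  2.08910896] [-0.72934121 -0.03627288  0.75791898  2.03044043  0.02746888  1.13764529
  1.96051062]
[-0.40789114  0.48328061  0.42999055  1.92327019 -0.27550826  0.79245021
  2.11758143] [-0.70461935  0.2159305   0.18134282  1.93644782 -0.04614183  0.99313587
  1.4416032 ]
```

```bash
python3 - <<'E'
from h import *
from bench import *
p=np.load("jig.npy");u=np.array([np.cos(p[2]),np.sin(p[2]),0]);q=down(p[2])
def tcp(a,r=.105,back=.011,up=.019):
    return np.array(lidpt([*p[:3],a],r,0,.006))-u*back+[0,0,up]
s=tcp(1.354,back=.05)
move_ptp(s+[0,0,.1],q); move_gripper(0.0,40); movel(s,speed=.2)
print(read_time_s(),read_eef_pos()-s,read_finger_gap(),read_ft_force().round(1))
for a in np.linspace(1.35,.6,6):
    movel(tcp(a),speed=.1); f=read_ft_force(); print(round(a,2),f.round(1))
    if np.linalg.norm(f)>25: break
print(read_time_s())
im=read_camera("side");cv2.imwrite("pics/side1.png",im[:,:,::-1])
E
```

```text
5.075 [ 0.00052082 -0.00028525  0.00047929] -0.00012725159501042802 [-0.1 -0.3 -0.1]
1.35 [-1.2 -1.2 -0.4]
1.2 [-0.3 -0.4 -0.5]
1.05 [ 0.8 -0.6 -0.2]
0.9 [-0.8 -0.1  0.2]
0.75 [ 0.3 -0.   0.7]
0.6 [ 0.1 -0.  -0.3]
7.1583
```

View pics/side1.png

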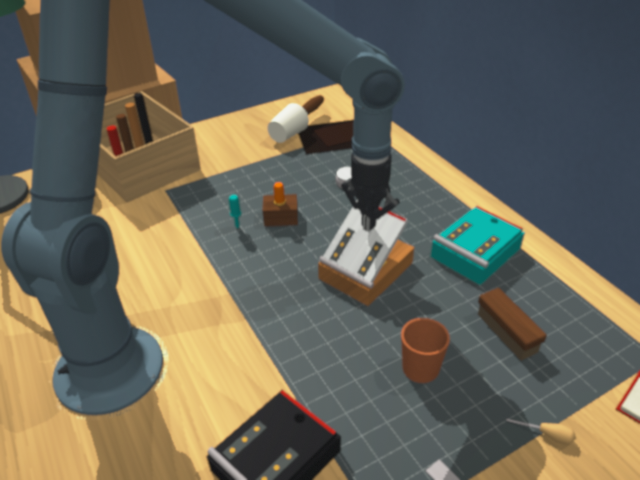

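The lid is following the fingers and is about half closed at (365,245), and the bystanders haven't moved. I'll carry on down.

```bash
python3 - <<'E'
from h import *
from bench import *
p=np.load("jig.npy");u=np.array([np.cos(p[2]),np.sin(p[2]),0]);q=down(p[2])
def tcp(a,r=.105,back=.011,up=.019):
    return np.array(lidpt([*p[:3],a],r,0,.006))-u*back+[0,0,up]
for a in [.45,.3,.2,.14,.1,.07,.05,.035]:
    movel(tcp(a),speed=.1); f=read_ft_force(); print(round(a,3),f.round(1))
    if np.linalg.norm(f)>20: break
movel(read_eef_pos()+[0,0,.03],speed=.15)
# view pose: behind/above
bh=np.array(base(p,.06,0,0)); v=[bh[0]-.03,bh[1],.22]
move_ptp(v,q)
print(read_time_s(),read_finger_gap())
cp=camera_params("wrist");im=read_camera("wrist");cv2.imwrite("pics/w2.png",im[:,:,::-1])
np.savez("w2.npz",K=cp["K"],d=cp["dist_coeffs"],T=cp["camera_from_world"])
for n in ["lid_hole","lid_edge","lid_hinge"]: print(n,[(round(d["confidence"],2),np.round(d["at"],1)) for d in tip_of("wrist",n)][:2])
for n in [("lid_hole",lidpt([*p[:3],.06],.13,0,.006)),("edge",lidpt([*p[:3],.06],.15,0,.006))]: print(n[0],proj(cp,n[1]))
E
```

```text
0.45 [ 0.2  0.3 -0.3]
0.3 [ 0.1 -0.1  0.6]
0.2 [ 0.6  0.3 -0.2]
0.14 [ 0.2 -0.3  0.3]
0.1 [-0.5 -0.2 -0.1]
0.07 [-1.   0.9  0.2]
0.05 [-0.3  0.2  1.7]
0.035 [-1.5 -0.3  4. ]
10.2 -9.032385545064516e-05
lid_hole [(0.66, array([335.5, 198.8]))]
lid_edge [(0.77, array([334.1, 176.1])), (0.7, array([ 25.6, 237.9]))]
lid_hinge []
lid_hole [[334.34809069 197.35831184]]
edge [[334.69831162 173.59155647]]
```

View pics/w2.png

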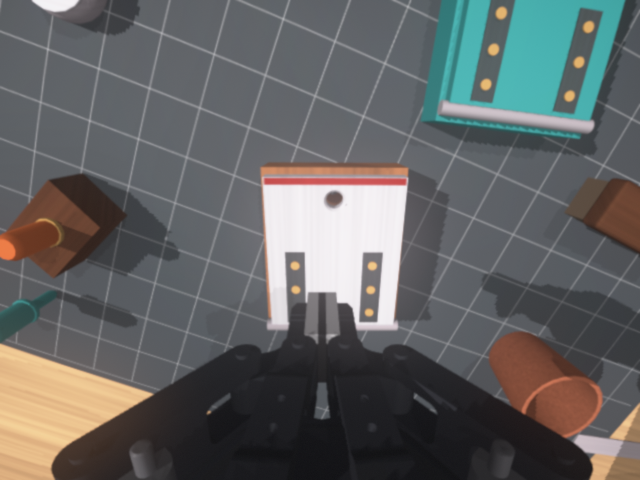

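The lid is down at its spring rest. In the wrist view the hole is at (334,199), within 2 px of the model, and the red edge is at row 180. The pin comes next.

```bash
python3 - <<'E'
from h import *
from bench import *
p=np.load("jig.npy");q=down(p[2])
z=np.load("w2.npz");cp=dict(K=z["K"],dist_coeffs=z["d"],camera_from_world=z["T"])
im=cv2.imread("pics/w2.png");g=cv2.cvtColor(im,cv2.COLOR_BGR2GRAY)[185:214,318:350]
m=(g<140).astype(np.uint8);M=cv2.moments(m,True);c=[318+M["m10"]/M["m00"],185+M["m01"]/M["m00"]]
print("hole",c,M["m00"],ray(cp,c,.065),lidpt([*p[:3],.06],.13,0,.006))
pin=np.array([.476,.2395])
v=np.array([pin[0]-.05,pin[1],.2])-0
v[:2]-= 0
move_ptp([.476,.2395,.19],q); move_gripper(.07)
cp=camera_params("wrist");w=read_camera("wrist");cv2.imwrite("pics/w3.png",w[:,:,::-1])
np.savez("w3.npz",K=cp["K"],d=cp["dist_coeffs"],T=cp["camera_from_world"])
print([(round(d["confidence"],2),np.round(d["at"],1)) for d in tip_of("wrist","pin_knob")],"pred",proj(cp,[[*pin,.0755],[*pin,.098],[*pin,.048]]))
print(read_time_s(),read_eef_pos(),read_ft_force())
E
```

```text
hole [333.42934782608694, 198.5163043478261] 184.0 [0.60568838 0.0024284  0.065     ] [np.float64(0.6068482879670909), np.float64(0.002056212905267467), np.float64(0.06478452408193902)]
[(0.94, array([256.4, 340.3])), (0.77, array([318.7, 244.2]))] pred [[320.68059387 243.70770034]
 [320.58152015 254.45960329]
 [320.78110897 232.80771791]]
12.1833 [0.47597136 0.23956959 0.19001321] [ 0.82940412 -0.32052846 -0.1385736 ]
```

View pics/w3.png

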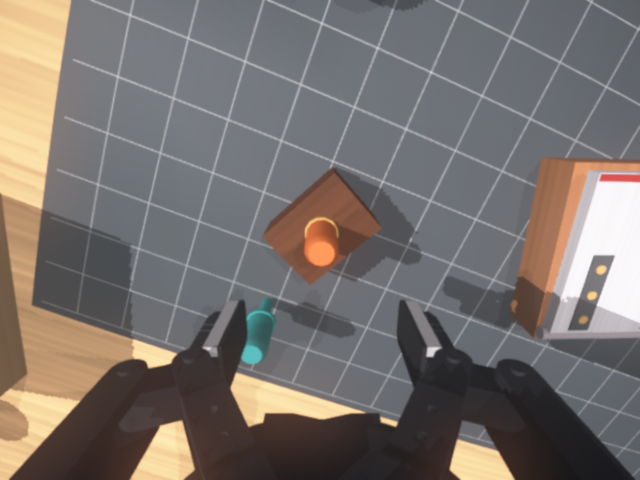

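The pin knob is between the open fingers at about (321,243). The turquoise one is at (258,335), behind and to the left. I'll measure the orange mask.

```bash
python3 - <<'E'
from h import *
z=np.load("w3.npz");cp=dict(K=z["K"],dist_coeffs=z["d"],camera_from_world=z["T"])
im=cv2.imread("pics/w3.png").astype(int);b,g,r=im[...,0],im[...,1],im[...,2]
m=((r>170)&(g<140)&(b<80));ys,xs=np.nonzero(m[200:280,290:350]);print(xs.min()+290,xs.max()+290,ys.min()+200,ys.max()+200,xs.mean()+290,ys.mean()+200)
a=np.linspace(0,6.28,60)
def cyl(x,y):
    P=[[x+.0125*np.cos(t),y+.0125*np.sin(t),h] for t in a for h in(.053,.098)];q=proj(cp,P);return q.min(0),q.max(0)
for dx,dy in((0,0),(.003,0),(0,.003)):print(cyl(.476+dx,.2395+dy))
cv2.imwrite("pics/w3z.png",cv2.resize(im[200:280,280:360].astype(np.uint8),None,fx=6,fy=6,interpolation=cv2.INTER_CUBIC))
print(ray(cp,(254,354),.09),cp["K"][0,0])
E
```

```text
304 337 220 266 316.1601642710472 239.24024640657083
(array([302.4069503 , 219.82121047]), array([338.75689292, 271.13880825]))
(array([303.92686104, 216.44616992]), array([340.42029257, 267.46217595]))
(array([298.30894106, 218.50313916]), array([334.71408589, 269.70291599]))
[0.37422131 0.25701    0.09      ] 334.6992661142963
```

View pics/w3z.png

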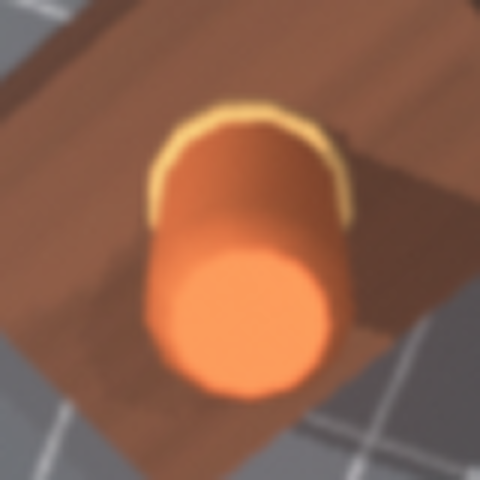

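```bash
python3 - <<'E'
from h import *
z=np.load("w3.npz");cp=dict(K=z["K"],dist_coeffs=z["d"],camera_from_world=z["T"])
a=np.linspace(0,6.28,90)
for x in(.475,.477,.479):
    q=proj(cp,[[x+.014*np.cos(t),.2395+.014*np.sin(t),.053] for t in a]);t=proj(cp,[x,.2395,.098])
    print(x,q.min(0)[1],q.min(0)[0],q.max(0)[0],t)
E
```

```text
0.475 219.11836312703505 303.1638267105268 337.4742470288358 [[320.05381458 255.72258428]]
0.477 216.8677237708298 304.0187381318982 338.40368826389687 [[321.11061478 253.1932842 ]]
0.479 214.60726521952887 304.87748189845433 339.33712040592013 [[322.17298506 250.65059822]]
```

```bash
python3 - <<'E'
from h import *
from bench import *
p=np.load("jig.npy");q=down(p[2])
movel([.4771,.2393,.077],q,speed=.12); print(read_ft_force().round(1))
move_gripper(0.015,80); print("gap",read_finger_gap(),read_ft_force().round(1),read_time_s())
movel([.4771,.2393,.18],speed=.12)
print("gap",read_finger_gap(),read_eef_pos(),read_ft_force().round(1),read_time_s())
cp=camera_params("wrist");w=read_camera("wrist");cv2.imwrite("pics/w4.png",w[:,:,::-1])
np.savez("w4.npz",K=cp["K"],d=cp["dist_coeffs"],T=cp["camera_from_world"])
s=read_camera("side");cv2.imwrite("pics/side4.png",s[:,:,::-1])
E
```

```text
[ 0.2 -0.2  0.5]
gap 0.02314265399295903 [-1.3 -0.6  5.5] 13.7667
gap 0.02276543707362971 [0.47628684 0.23900771 0.17917619] [-0.1 -0.2 -1.1] 14.775
```

View pics/w4.png

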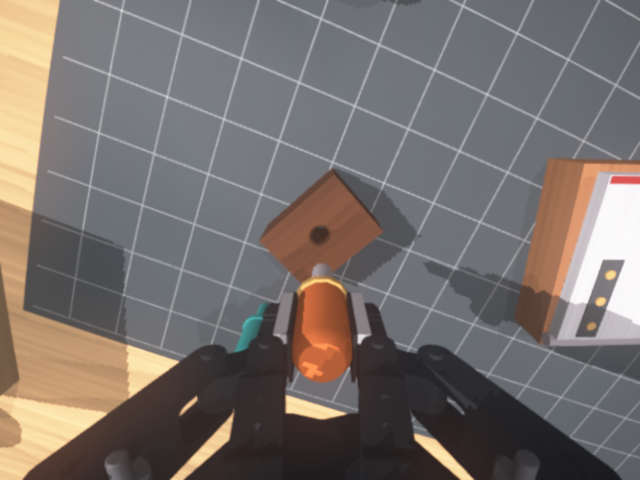

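View pics/side4.png

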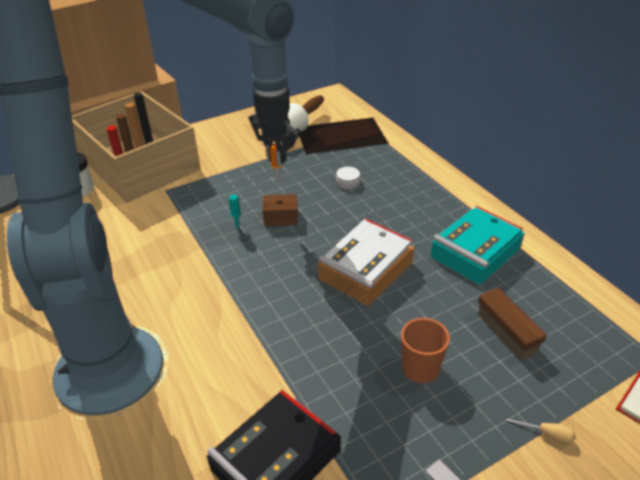

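The pin is gripped and clear of the stand. In the wrist view the collar's far edge is near (320,279), the tip near (320,268), and the stand is empty with its hole at (320,234). Next I'll check the pin's tilt in the hand.

```bash
python3 - <<'E'
from h import *
z=np.load("w4.npz");cp=dict(K=z["K"],dist_coeffs=z["d"],camera_from_world=z["T"])
im=cv2.imread("pics/w4.png")
t=np.array([.4763,.2390,.1792]);k=t-[0,0,.0015]
a=np.linspace(0,6.28,120)
def ring(rad,dz): return proj(cp,[k+[rad*np.cos(x),rad*np.sin(x),dz] for x in a])
Z=6;o=(275,250)
c=cv2.resize(im[250:345,275:375],None,fx=Z,fy=Z,interpolation=cv2.INTER_CUBIC);raw=c.copy()
for rad,dz,col in((.0125,.0225,(255,0,0)),(.014,-.0225,(0,255,0)),(.006,-.0625,(0,0,255)),(.004,-.0675,(255,255,0))):
    q=((ring(rad,dz)-o+.5)*Z-.5).astype(int);cv2.polylines(c,[q],True,col,1)
cv2.imwrite("pics/w4z.png",c)
E
```

```text
(no output)
```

View pics/w4z.png

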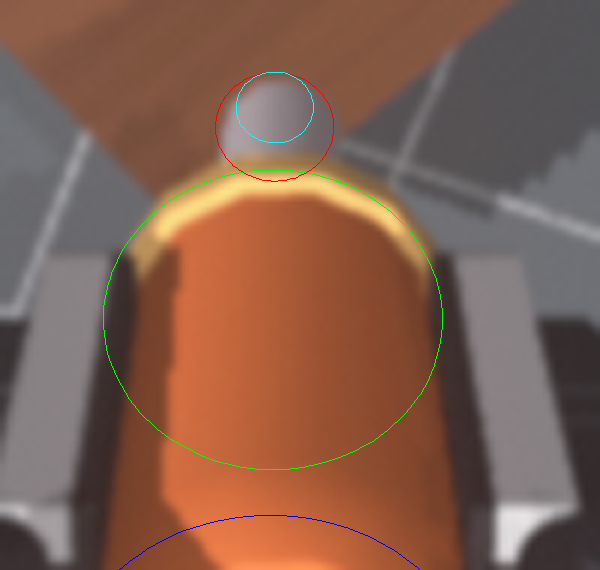

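```bash
python3 - <<'E'
from h import *
from bench import *
p=np.load("jig.npy");q=down(p[2])
move_ptp([.6066,.0022,.18],q); movel([.6066,.0022,.146],speed=.1); pause(.3)
e=read_eef_pos();print(e,read_time_s(),read_ft_force().round(1))
cp=camera_params("wrist");im=read_camera("wrist")[:,:,::-1].copy();cv2.imwrite("pics/w5.png",im)
k=e-[0,0,.0015];a=np.linspace(0,6.28,120)
ring=lambda c,rad,dz:proj(cp,[c+[rad*np.cos(x),rad*np.sin(x),dz] for x in a])
Z=6;o=(275,235)
c=cv2.resize(im[235:330,275:375],None,fx=Z,fy=Z,interpolation=cv2.INTER_CUBIC)
h=np.array([e[0],e[1],.0648])
for cc,rad,dz,col in((k,.014,-.0225,(0,255,0)),(k,.006,-.0625,(0,0,255)),(k,.004,-.0675,(255,255,0)),(h,.0075,0,(255,0,255))):
    qq=((ring(cc,rad,dz)-o+.5)*Z-.5).astype(int);cv2.polylines(c,[qq],True,col,1)
cv2.imwrite("pics/w5z.png",c)
for n in("top","side"):
    cq=camera_params(n);s=read_camera(n)[:,:,::-1].copy();cv2.imwrite(f"pics/{n}5.png",s)
    tip=proj(cq,k-[0,0,.0675])[0];x,y=(tip-[45,45]).astype(int);x=max(x,0);y=max(y,0)
    s=cv2.resize(s[y:y+90,x:x+90],None,fx=5,fy=5,interpolation=cv2.INTER_CUBIC)
    for cc,rad,dz,col in((k,.006,-.0625,(0,0,255)),(h,.0075,0,(255,0,255))):
        P=proj(cq,[cc+[rad*np.cos(t),rad*np.sin(t),dz] for t in a]);cv2.polylines(s,[((P-[x,y]+.5)*5).astype(int)],True,col,1)
    cv2.imwrite(f"pics/{n}5z.png",s)
E
python3 -c "
import cv2,numpy as np
cv2.imwrite('pics/c5.png',np.hstack([cv2.resize(cv2.imread('pics/%s5z.png'%n),(400,400)) for n in('top','side')]))"
```

```text
[0.6070795  0.00204021 0.14663979] 16.7167 [ 0.2  0.4 -1.1]
```

View pics/w5z.png

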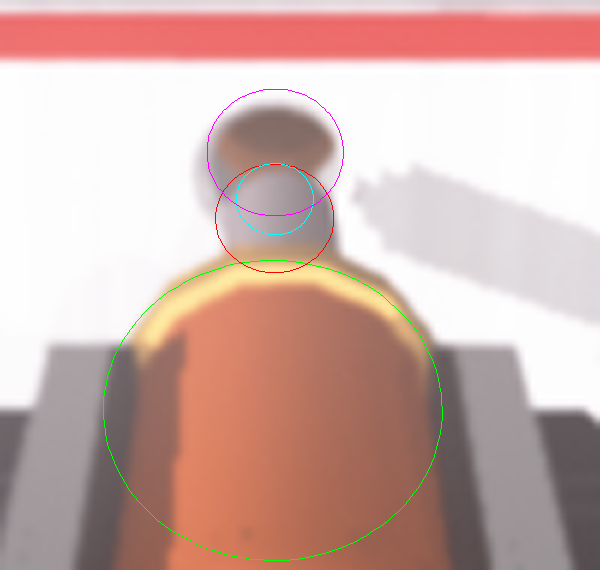

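View pics/c5.png

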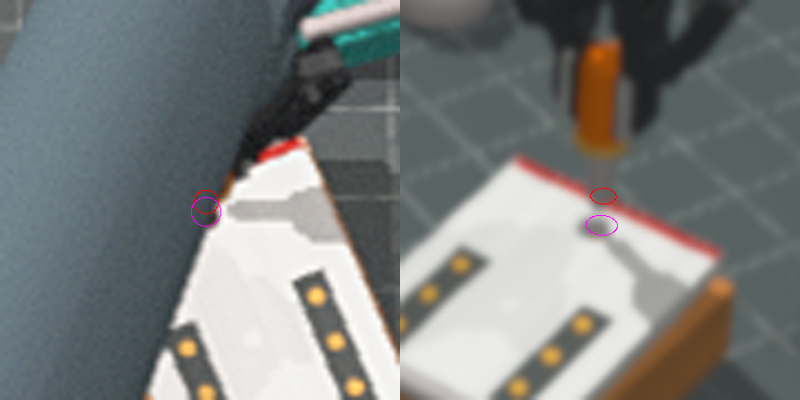

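The tip at about (321,264) lies slightly behind the hole's visible rim at (320,257). I'll take a contrast-boosted look without the overlays.

```bash
python3 - <<'E'
import cv2,numpy as np
im=cv2.imread("pics/w5.png")[245:282,295:345].astype(float)
g=cv2.resize(im,None,fx=14,fy=14,interpolation=cv2.INTER_CUBIC);cv2.imwrite("pics/w5c.png",np.clip((g-60)*1.3,0,255))
z=cv2.imread("pics/w2.png")[185:214,315:355].astype(float);cv2.imwrite("pics/w2c.png",cv2.resize(z,None,fx=14,fy=14,interpolation=cv2.INTER_CUBIC))
E
```

```text
[ WARN:0@0.063] global loadsave.cpp:1063 imwrite_ Unsupported depth image for selected encoder is fallbacked to CV_8U.
```

View pics/w5c.png

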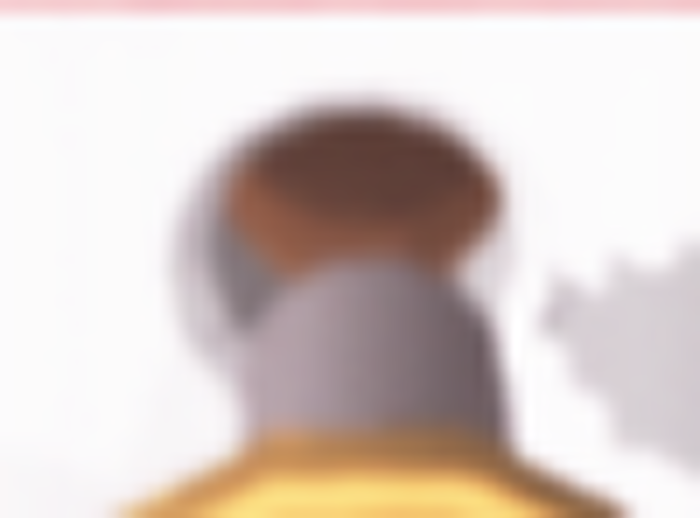

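View pics/w2c.png

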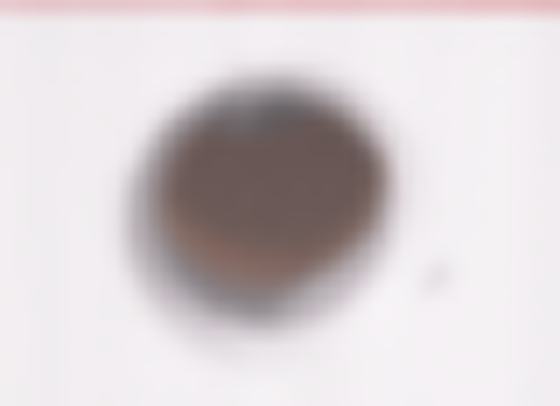

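```bash
python3 - <<'E'
from h import *
from bench import *
c=np.array([.6051,.0029])
movel([*c,.140],speed=.05); pause(.2); print(read_eef_pos())
z=.134
while z>.1035:
    movel([*c,z],speed=.06); f=read_ft_force(); e=read_eef_pos(); print(round(z,4),e.round(4),f.round(1))
    if np.linalg.norm(f[:2])>8 or f[2]>10: break
    z-=.003
print(read_time_s(),read_finger_gap())
im=read_camera("wrist");cv2.imwrite("pics/w6.png",im[:,:,::-1])
s=read_camera("side");cv2.imwrite("pics/side6.png",cv2.resize(s[150:310,300:460,::-1],None,fx=3,fy=3,interpolation=cv2.INTER_CUBIC))
E
```

```text
[0.60518036 0.00285555 0.14003005]
0.134 [0.6046 0.003  0.1334] [ 0.1  0.6 -0.6]
0.131 [0.6049 0.0029 0.1307] [-0.8  0.3 -1.5]
0.128 [0.6049 0.0029 0.1278] [ 0.5 -1.2 -1.1]
0.125 [0.6049 0.0029 0.1247] [ 0.2  0.2 -0.7]
0.122 [0.6049 0.0029 0.1217] [-0.   0.5 -1. ]
0.119 [0.6049 0.0029 0.1187] [ 0.9 -0.  -1.4]
0.116 [0.6049 0.0029 0.1157] [-0.4  0.1 -0.4]
0.113 [0.6049 0.0029 0.1127] [-0.1 -0.4 -0.8]
0.11 [0.6049 0.0029 0.1097] [-0.2 -0.4 -1.7]
0.107 [0.6049 0.0029 0.1067] [-0.1 -0.5 -1.4]
0.104 [0.6049 0.0029 0.1037] [-0.2  0.1 -1.6]
20.0917 0.022994909254072673
```

View pics/side6.png

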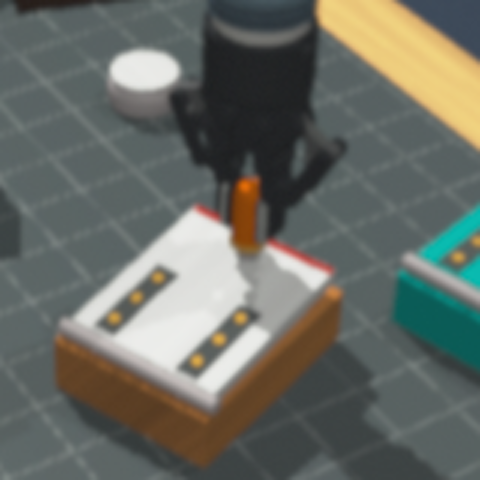

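View pics/w6.png

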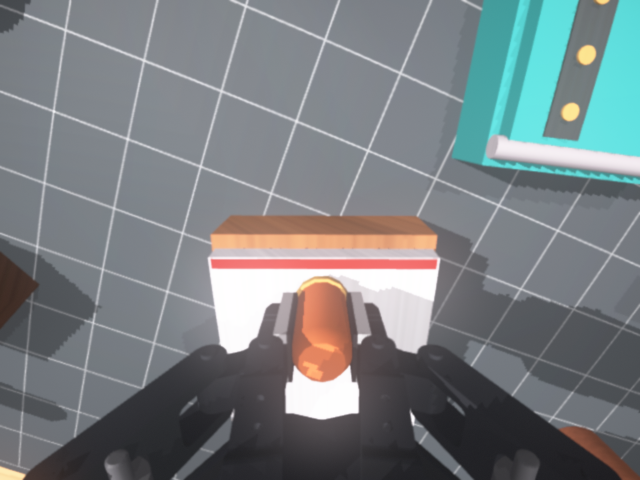

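The pin went in cleanly: the tip is about 10 mm below the base mouth and there is no side force. Now I'll press.

```bash
python3 - <<'E'
from h import *
from bench import *
c=np.array([.6051,.0029]); z=.100
while z>.078:
    movel([*c,z],speed=.03); pause(.1); f=np.mean([read_ft_force() for _ in range(3)],0); e=read_eef_pos(); print(round(z,4),e[2].round(4),f.round(1))
    if np.linalg.norm(f[:2])>20 or f[2]>24: break
    z-=.002 if z>.0895 else .001
pause(.5);print(read_time_s(),read_finger_gap(),read_eef_pos(),read_ft_force())
im=read_camera("wrist");cv2.imwrite("pics/w7.png",im[:,:,::-1])
s=read_camera("side");cv2.imwrite("pics/side7.png",cv2.resize(s[150:310,300:460,::-1],None,fx=3,fy=3,interpolation=cv2.INTER_CUBIC))
E
```

```text
0.1 0.0999 [-0.4 -0.4 -1.4]
0.098 0.098 [-0.1  0.9 -0.4]
0.096 0.0959 [-0.1  0.2 -1. ]
0.094 0.0941 [-0.5 -0.3  0.2]
0.092 0.0922 [1.  0.3 1.5]
0.09 0.0902 [1.  0.7 1.9]
0.088 0.0882 [1.7 1.  3.4]
0.087 0.0874 [1.3 1.4 4.6]
0.086 0.0867 [1.4 1.1 6. ]
0.085 0.0866 [ 0.   1.3 11. ]
0.084 0.0865 [-3.1  1.7 16.1]
0.083 0.0864 [-5.1  1.6 21.7]
0.082 0.0862 [-5.6  3.1 26.6]
25.275 0.023057797970769057 [0.60600991 0.00300376 0.08624521] [-6.52607668  2.89507633 25.85783957]
```

View pics/side7.png

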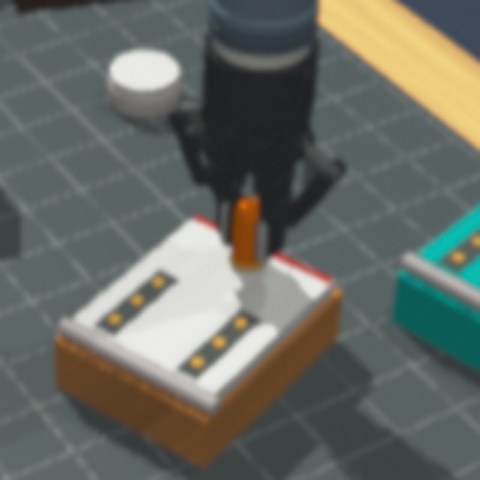

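View pics/w7.png

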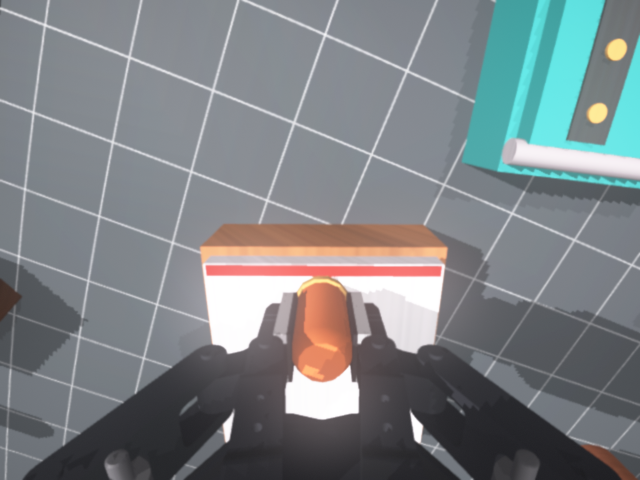

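The lid is flush with the base and the collar is on it. The force rose steeply at TCP z = 0.0866, which is the hard stop, and it is steady at about 26 N. I'll hand in while pressing.

```bash
python3 - <<'E'
from bench import *
print(read_ft_force(),read_finger_gap(),read_time_s()); print(sign_off())
E
```

```text
[-6.60098863  2.80003875 26.49766064] 0.022955160543181783 25.375
the job is handed in; nothing more can be done
None
```

The job is handed in at 25.4 s. The lid is closed, the orange-knobbed pin is through it into the base hole, and the arm is still holding and pressing it.

- **Lid:** I pushed it over with the closed fingers until it rested on its spring. The force stayed low, at about 4 N at the end.
- **Pin:** I gripped it at the knob and corrected the aim by about 1.7 mm after a close wrist-camera look. It passed through both holes with no measurable contact force.
- **Pressing:** The collar met the lid at a TCP height of about 94 mm, and the push ended on a hard stop at 86.6 mm, where about 86 mm was expected for a fully shut jig. The down force was steady at 26 N, with about 7 N sideways.

**Last checks:** The last side and wrist pictures show the lid flush on the base with the collar on it.
- **Cup, tin and brush:** They looked unmoved in the full side view taken after lifting the pin. The last pictures show only part of the scene, so I did not check all three again at the end.
- **Grip reading:** The finger gap read about 23 mm on the 25 mm knob throughout. The grip didn't slip, and I put the difference down to soft pads or a sensor offset.

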